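# Sort donated goods into the cartons of their kind

### The job

Sort the four loose donated goods on the table into the three open cartons: each carton already has one article packed at one end, and every loose article (two steel tins, a small soap packet, a long toothpaste packet) goes into the carton that holds its own kind. Set each one down flat on the carton's floor beside what is there, tins standing upright and packets lying on their broad side as they lie now, nothing stacked or leaning on anything. Leave the roll of tape and the marker pen where they are.

Things in the scene. Friction and masses are not known exactly. Their poses are not given: they have to be found in the camera images.
- carton_cans: Fixed open brown card carton, outside 158 (its x) x 204 (y) x 55 mm high, walls and floor 4 mm thick. Origin: centre of underside, z up; yaw within 0.25 rad of the world's. For tins: holds a fixed tin (54 mm across, 65 high) at its -y end, centred at y = -65 mm, x = 0; free space beside it for two more tins in a row along y, at about y = 0 and y = +65 mm.
- carton_soap: Fixed open brown card carton, outside 158 (its x) x 204 (y) x 55 mm high, walls and floor 4 mm thick. Origin: centre of underside, z up; yaw within 0.25 rad of the world's. For soap: holds a fixed soap packet (90 mm along x, 55 along y, 32 high) at its +y end, centred at y = +64 mm, x = 0; the free space beside it has its middle at about y = -30 mm.
- carton_paste: Fixed open brown card carton, outside 158 (its x) x 204 (y) x 55 mm high, walls and floor 4 mm thick. Origin: centre of underside, z up; yaw within 0.25 rad of the world's. For toothpaste: holds a fixed toothpaste packet (130 mm along x, 40 along y, 34 high) at its -y end, centred at y = -72 mm, x = 0; the free space beside it has its middle at about y = +23 mm.
- can_a: Loose plain steel food tin, an upright ribbed cylinder 54 mm in diameter (55 over the ribs) and 65 mm high, about 0.18 kg. Origin: centre of its underside, z up along its axis; starts standing on the table. Same as the other tin (the two are interchangeable).
- can_b: Loose plain steel food tin, an upright ribbed cylinder 54 mm in diameter (55 over the ribs) and 65 mm high, about 0.18 kg. Origin: centre of its underside, z up along its axis; starts standing on the table. Same as the other tin (the two are interchangeable).
- soap_box: Loose plain white card packet of soap, a rigid box 90 (its x) x 55 (its y) x 32 mm high, about 0.11 kg. Origin: centre of its underside, z up; starts lying flat, its long x axis within 0.4 rad of the world's x.
- paste_box: Loose plain white card toothpaste packet, a rigid box 130 (its x) x 40 (its y) x 34 mm high, about 0.10 kg. Origin: centre of its underside, z up; starts lying flat, its long x axis within 0.3 rad of the world's x.
- tape_roll: Bystander: loose roll of brown packing tape lying flat, 96 mm outside and 76 mm inside diameter, 48 mm high. Origin: centre of its underside. Not to be disturbed.
- marker: Bystander: loose felt marker pen lying along its x, 130 mm long, 16 mm thick, grey with a black cap. Origin: middle of its underside. Not to be disturbed.
There are look-alikes about, which are no part of the job. Leave any brown or purple look-alike of the paste_box alone.

How it is judged:
By the outcome, as a careful person would: the job done as asked, in the order asked, and still so for the second after the job is handed in, with the robot touching nothing.
It also fails if it takes over 112 s, if anything falls off the work surface, if the arm or the gripper's body presses on something with over 40 N, if the wrist force passes 120 N, or if a joint passes its speed limit or range.

### The arm

A 6-joint arm with a two-finger parallel gripper is mounted at the origin on the work surface. World frame = base frame: x ahead of the robot, y to its left, z up, the work surface at z = 0. Lengths are in m, angles in rad, forces in N, time in s.
With the tool pointing down it reaches from about 0.35 to 0.975 m from the base axis. Payload 7.1 kg.
Tool frame: the origin (TCP) lies at the very end of the fingers, on their centre line; the grasp point (between the pads) lies arm.tcp_to_grasp behind it (arm.tcp_to_grasp is the distance from the TCP to the grasp point, in m); z points along the fingers, y is the line along which they close (so a half turn about z gives the same grasp; the last joint's range is limited). The gripper opens to 88 mm and grips with 3 to 60 N. Pads are 20 mm wide; open, the fingers measure 115 mm over their backs; the gripper's body (75 mm by 178 mm) begins 61 mm behind the grasp point.
Start: joints at [1.228, 0.423, 1.63, -0, 1.089, -0.019], TCP at [0.199, 0.593, 0.223] pointing down, gripper open.
Joint ranges: [-3, 3], [-0.9, 2.11], [0.09, 2.58], [-1.31, 4.45], [0.11, 2.69], [-2.54, 2.54]. Speed limits (rad/s): [2.39, 2.39, 3.01, 3.14, 3.14, 3.14].

### API

Orientations are given as a unit quaternion [x, y, z, w].
In Python, from plant import arm gives the robot as it stands. The module is installed in compiled form; this text tells all that it offers.
- The arm moves only by the tool play_rows, never from a script. Its argument "motion" is a list of rows, each an object with "offset": the shift along the tool's x, y, z scaled (see below), a list of three; "turn": the turn, a rotation vector about the tool's x, y, z scaled (see below), a list of three; "fingers": the gripper's target within -1 to 1 (shut at 1, half-way at 0, fully open at -1). In form: [{"offset": [dx, dy, dz], "turn": [wx, wy, wz], "fingers": fingers}, ...]. A call has exactly 10 rows; each row is the pose to reach, as a shift and turn from the pose commanded when the call began, along the tool's axes at that moment; what a row does not reach only later rows make up. The controller multiplies each number of a shift by 400 mm and each number of a turn by 90 degrees. A row lasts 1/8 s, in which the tool goes at most 62.5 mm and 10.7 degrees, less where a joint would pass 70% of its speed; a pose out of reach is approached as far as the arm can. A call with a number of a shift or a turn outside -1 to 1 is refused whole. A call with a gripper value outside its range is refused whole. The fingers move at their own pace and stop on an object; "newtons" is the grip in N (left out, the last holds). Time passes only in rows, so rows that repeat a pose let the fingers close, or fill a call up. It gives the time, the measured TCP pose, the force, the opening and the grip force at its end, in the units of the state.
- arm.sense(): the state, without advancing time (a new reading comes with each control period).
- arm.snapshot(name): name is "scene" or "top" or "wrist"; returns the picture (480x640x3 uint8, red, green, blue); there is no depth.
- arm.camera_params(name): a dict with "fx", "fy", "cx", "cy" (pixels), "R" (3x3) and "t" (3): a world point X has camera coordinates R X + t; the wrist camera has in their place "tool_from_camera" (4x4, takes a point from camera to tool coordinates, whose origin is the TCP and whose axes are the flange's). Camera axes: x right, y down, z forward; pixel columns grow to the right and rows downward; lengths in m; the calibration is good to about 2 mm. A picture is of the moment at which its call begins: read the wrist's pose just before it. camera_params takes no time and is no camera call.
- arm.close_job(): hands the job in; it is judged then, once.
The state is a dict: "time": time; "joint_pos": joint angles; "joint_vel": joint speeds; "tau": joint torques, N m; "tcp_pos": TCP position; "orientation": TCP orientation; "force": force on the tool from outside, world axes, zero at the start; "torque": the same for the moment, N m; "finger_gap": finger opening in m; "grasp_force": force on a finger pad.
Only numpy, scipy, OpenCV 4.12 (cv2) and the standard library are available. Lean on these libraries where they do the work, as an engineer would, in place of code of your own. Each camera call takes 0.05 s, during which the arm holds its last target. There are 200 camera calls.

## Working session

There is one attempt and no reset: what is moved stays moved. The work goes in short steps, Python scripts to look and compute and a tool call to move; the robot and the scene stay as the last step left them, time stands still between calls to the robot, and variables do not carry over. Pictures are saved under pics/ and viewed, at most 14 in all, crops included, and the job is handed in when it is done.

Besides the shell and the picture viewer there is one more tool, called after "Call:" by a JSON object that holds its "fn" and its "kwargs". play_rows: Moves the arm, as the interface text tells. Its arguments: {"type":"object","properties":{"motion":{"type":"array","items":{"type":"object","properties":{"offset":{"type":"array","items":{"type":"number","minimum":-1,"maximum":1}},"turn":{"type":"array","items":{"type":"number","minimum":-1,"maximum":1}},"fingers":{"type":"number"}}}},"newtons":{"type":"number"}},"required":["motion"]}

```bash
mkdir -p pics
python3 - <<'E'
from plant import arm
import cv2
for n in("top","scene"):
    cv2.imwrite(f"pics/{n}0.png",arm.snapshot(n)[:,:,::-1]); p=arm.camera_params(n);print(n,p)
print(arm.camera_params("wrist"),arm.tcp_to_grasp);print(arm.sense())
E
```

```text
top {'fx': 566.0103295271185, 'fy': 566.0103295271185, 'cx': 318.5578355158006, 'cy': 250.17862518277406, 'R': array([[ 0.02657301, -0.99953618,  0.01487584],
       [-0.9808154 , -0.02894437, -0.19277803],
       [ 0.19311918, -0.00946776, -0.98112963]]), 't': array([-0.12986407,  0.52856593,  1.39106539])}
scene {'fx': 576.8266117663662, 'fy': 576.8266117663662, 'cx': 321.2452989780562, 'cy': 235.09847570925092, 'R': array([[-0.25437009,  0.96710561, -0.0016127 ],
       [ 0.80787509,  0.21157169, -0.55006842],
       [-0.53163305, -0.14122382, -0.83511804]]), 't': array([ 0.24645471, -0.38205834,  1.62684624])}
{'fx': 359.2931703723166, 'fy': 359.2931703723166, 'cx': 319.34892361134933, 'cy': 236.51186349070625, 'tool_from_camera': array([[-3.72050447e-04, -9.53492670e-01, -3.01415976e-01,
         8.29326629e-02],
       [ 9.99999891e-01, -4.40021089e-04,  1.57611011e-04,
        -3.07631253e-04],
       [-2.82910329e-04, -3.01415885e-01,  9.53492729e-01,
        -1.62232427e-01],
       [ 0.00000000e+00,  0.00000000e+00,  0.00000000e+00,
         1.00000000e+00]])} 0.0187
{'time': 0.1, 'joint_pos': array([ 1.22797998e+00,  4.23803888e-01,  1.63057365e+00,  3.23528055e-06,
        1.08859046e+00, -1.89985593e-02]), 'joint_vel': array([-9.88695834e-05, -1.95731747e-03, -2.72955980e-03, -8.29225819e-04,
       -1.75541746e-04, -8.19947856e-04]), 'tau': array([ 6.08295122e-04, -5.45615458e+01, -2.74326789e+01,  6.45776954e-02,
        1.88810856e-02, -3.13334579e-05]), 'tcp_pos': array([0.19867917, 0.59207094, 0.22197047]), 'orientation': array([ 1.61203129e-01,  9.86921009e-01, -6.76189590e-04, -1.25136373e-04]), 'force': array([-0.3716698 , -0.60211154, -0.5916198 ]), 'torque': array([-0.02220363, -0.00219202,  0.00297026]), 'grasp_force': 0.0, 'finger_gap': 0.0877003868253287}
```

View pics/top0.png

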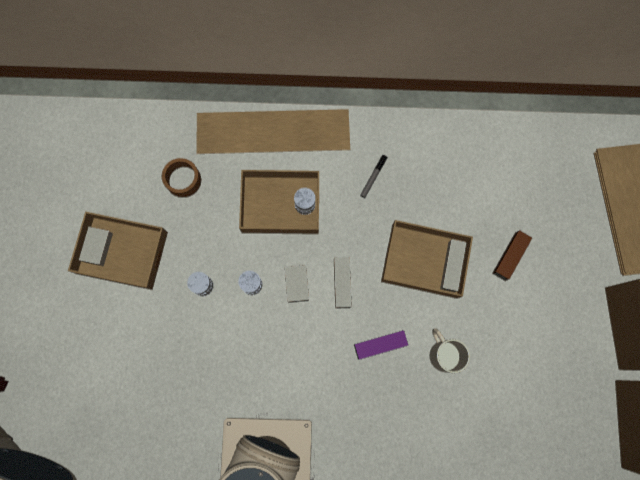

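View pics/scene0.png

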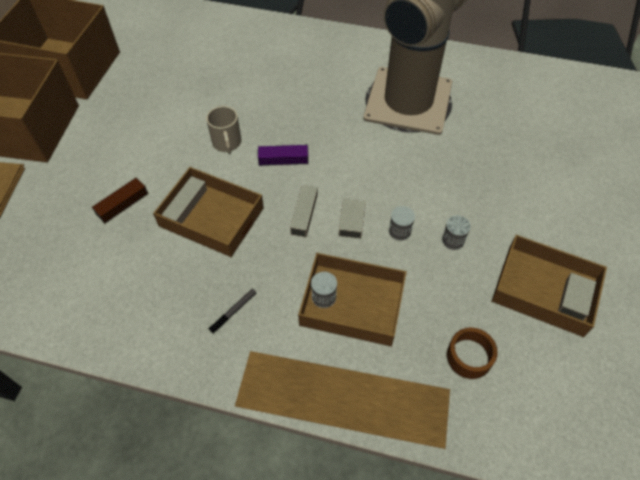

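Candidates for the paste_box are white (343,282), purple (382,345) and brown (513,255). The white one fits, since the other two are excluded by colour. The tins are at (200,284) and (251,283), and the soap is at (297,283). I'll confirm this in enlarged crops.

Run:
```python
import cv2
a=cv2.imread("pics/top0.png")
for n,x in(("a",60),("b",230)):
    cv2.imwrite(f"pics/c{n}.png",cv2.resize(a[160:310,x:x+260],None,fx=3,fy=3,interpolation=cv2.INTER_CUBIC))
```

```text
(no output)
```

View pics/ca.png

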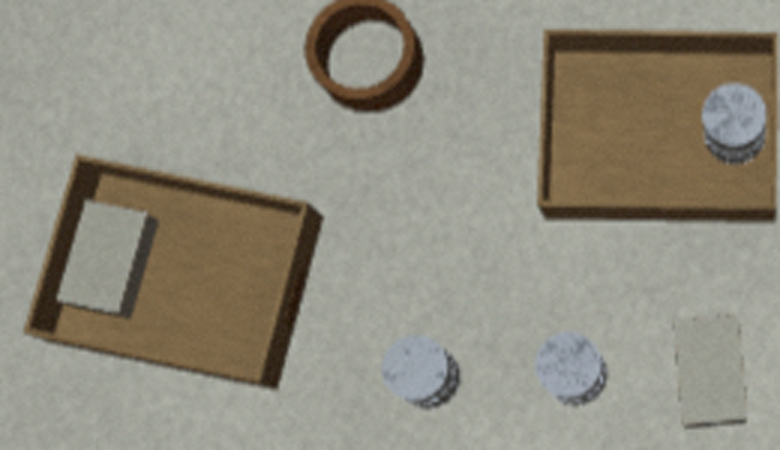

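View pics/cb.png

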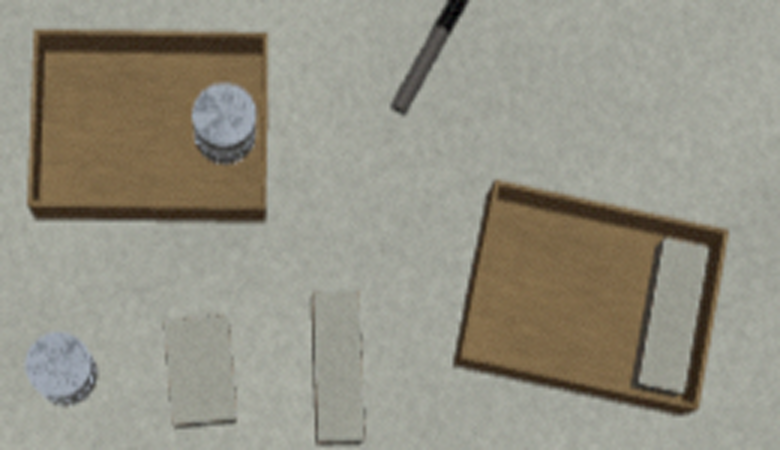

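```bash
cat > h.py <<'E'
import numpy as np
from scipy.optimize import least_squares
from scipy.spatial.transform import Rotation as Ro
from plant import arm
def cam(n,s=None):
    p=arm.camera_params(n)
    if n!="wrist": return p,p["R"],p["t"]
    T=np.eye(4);T[:3,:3]=Ro.from_quat(s["orientation"]).as_matrix();T[:3,3]=s["tcp_pos"]
    M=np.linalg.inv(T@p["tool_from_camera"]); return p,M[:3,:3],M[:3,3]
def px2w(c,uv,z):
    p,R,t=c; uv=np.atleast_2d(uv).astype(float)
    d=np.c_[(uv[:,0]-p["cx"])/p["fx"],(uv[:,1]-p["cy"])/p["fy"],np.ones(len(uv))]@R
    C=-R.T@t; return (C+d*((z-C[2])/d[:,2])[:,None])[:,:2]
def w2px(c,X):
    p,R,t=c; q=np.atleast_2d(X)@R.T+t
    return np.c_[q[:,0]/q[:,2]*p["fx"]+p["cx"],q[:,1]/q[:,2]*p["fy"]+p["cy"]]
def rect(P,w,h):  # P: corners in order (+x+y),(+x-y),(-x-y),(-x+y)
    L=np.array([[w,h],[w,-h],[-w,-h],[-w,h]])/2
    def f(v):
        c,s=np.cos(v[2]),np.sin(v[2]); return (L@np.array([[c,s],[-s,c]])+v[:2]-P).ravel()
    r=least_squares(f,[*P.mean(0),0]); return r.x, np.sqrt(np.mean(r.fun**2))
E
python3 - <<'E'
from h import *
np.set_printoptions(precision=4,suppress=True)
c=cam("top")
def P(x0,pts): return np.array(pts)/3-1/3+[x0,160]
for n,x0,pts,z,w,h in [
("soapC",60,[(78,156),(307,204),(265,384),(26,332)],.055,.158,.204),
("cansC",60,[(546,31),(777,34),(776,208),(540,208)],.055,.158,.204),
("pasteC",230,[(495,182),(727,232),(697,404),(456,362)],.055,.158,.204),
("soap",60,[(674,318),(738,315),(746,420),(685,425)],.032,.09,.055),
("paste",230,[(313,292),(359,291),(363,440),(317,441)],.034,.13,.04)]:
    print(n,*rect(px2w(c,P(x0,pts),z),w,h))
print("tins",px2w(c,P(60,[(415,370),(569,366),(734,115)]),.065))
E
```

```text
soapC [ 0.5194  0.398  -0.1745] 0.0015092749229623204
cansC [ 0.6623 -0.0107  0.0228] 0.0011128594045844396
pasteC [ 0.5202 -0.393  -0.1793] 0.002276059829915992
soap [ 0.4496 -0.0613  0.1149] 0.0011135587073279464
paste [ 0.4559 -0.1781  0.0456] 0.0007482622224037353
tins [[ 0.4374  0.1831]
 [ 0.4444  0.0557]
 [ 0.6652 -0.0747]]
```

The crops confirm the white packet at (343,282) is the paste_box, along with the tins, the soap and the three cartons. I'll go above the first tin and square the tool up.

Call:
{"fn": "play_rows", "kwargs": {"motion": [{"offset": [-0.89, -0.78, 0.05], "turn": [0, 0, 0.795], "fingers": -1}, {"offset": [-0.89, -0.78, 0.05], "turn": [0, 0, 0.795], "fingers": -1}, {"offset": [-0.89, -0.78, 0.05], "turn": [0, 0, 0.795], "fingers": -1}, {"offset": [-0.89, -0.78, 0.05], "turn": [0, 0, 0.795], "fingers": -1}, {"offset": [-0.89, -0.78, 0.05], "turn": [0, 0, 0.795], "fingers": -1}, {"offset": [-0.89, -0.78, 0.05], "turn": [0, 0, 0.795], "fingers": -1}, {"offset": [-0.89, -0.78, 0.05], "turn": [0, 0, 0.795], "fingers": -1}, {"offset": [-0.89, -0.78, 0.05], "turn": [0, 0, 0.795], "fingers": -1}, {"offset": [-0.89, -0.78, 0.05], "turn": [0, 0, 0.795], "fingers": -1}, {"offset": [-0.89, -0.78, 0.05], "turn": [0, 0, 0.795], "fingers": -1}]}}

```text
time: 1.35
tcp_pos: [0.4367, 0.1837, 0.2025]
orientation: [0.708, 0.706, -0.0, -0.0]
force: [0.3, 0.9, 0.4]
finger_gap: 0.0881
grasp_force: 0.0
```

```bash
cat > look.py <<'E'
import sys,cv2
from h import *
np.set_printoptions(precision=4,suppress=True)
s=arm.sense(); im=arm.snapshot("wrist")[:,:,::-1].copy()
print(s["time"],s["tcp_pos"],s["orientation"],s["joint_pos"])
np.savez(f"pics/{sys.argv[1]}.npz",tcp_pos=s["tcp_pos"],orientation=s["orientation"])
cv2.imwrite(f"pics/{sys.argv[1]}.png",im)
E
python3 look.py w1
```

```text
1.35 [0.4367 0.1837 0.2025] [ 0.7079  0.7064 -0.0002 -0.0002] [0.373  0.2292 1.9725 0.0003 0.9404 0.3749]
```

View pics/w1.png

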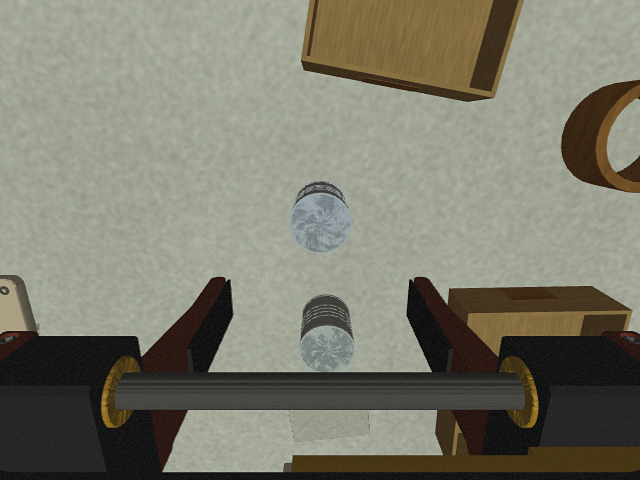

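The wrist view shows tin A's top centred at (321,222) and tin B's top at about (328,348).

Run:
```python
from h import *
np.set_printoptions(precision=4,suppress=True)
s=np.load("pics/w1.npz");c=cam("wrist",s)
print(px2w(c,[(321,222),(328,348),(291,222),(351,222)],.065))
```

```text
[[0.4382 0.1851]
 [0.4448 0.0586]
 [0.4123 0.1852]
 [0.4641 0.185 ]]
```

Call:
{"fn": "play_rows", "kwargs": {"newtons": 25, "motion": [{"offset": [0.003, 0.004, 0.15], "turn": [0, 0, 0], "fingers": -1}, {"offset": [0.003, 0.004, 0.3], "turn": [0, 0, 0], "fingers": -1}, {"offset": [0.003, 0.004, 0.4], "turn": [0, 0, 0], "fingers": -1}, {"offset": [0.003, 0.004, 0.456], "turn": [0, 0, 0], "fingers": -1}, {"offset": [0.003, 0.004, 0.456], "turn": [0, 0, 0], "fingers": -1}, {"offset": [0.003, 0.004, 0.456], "turn": [0, 0, 0], "fingers": 1}, {"offset": [0.003, 0.004, 0.456], "turn": [0, 0, 0], "fingers": 1}, {"offset": [0.003, 0.004, 0.456], "turn": [0, 0, 0], "fingers": 1}, {"offset": [0.003, 0.004, 0.456], "turn": [0, 0, 0], "fingers": 1}, {"offset": [0.003, 0.004, 0.456], "turn": [0, 0, 0], "fingers": 1}]}}

```text
time: 2.65
tcp_pos: [0.4388, 0.1847, 0.0209]
orientation: [0.708, 0.706, 0.0, 0.0]
force: [-1.7, -0.2, 6.9]
finger_gap: 0.0538
grasp_force: 25.0
```

Call:
{"fn": "play_rows", "kwargs": {"motion": [{"offset": [0, 0, -0.1], "turn": [0, 0, 0], "fingers": 1}, {"offset": [0, 0, -0.25], "turn": [0, 0, 0], "fingers": 1}, {"offset": [0, 0, -0.375], "turn": [0, 0, 0], "fingers": 1}, {"offset": [-0.066, 0.11, -0.375], "turn": [0, 0, 0], "fingers": 1}, {"offset": [-0.132, 0.22, -0.375], "turn": [0, 0, 0], "fingers": 1}, {"offset": [-0.199, 0.33, -0.375], "turn": [0, 0, 0], "fingers": 1}, {"offset": [-0.265, 0.44, -0.375], "turn": [0, 0, 0], "fingers": 1}, {"offset": [-0.332, 0.557, -0.375], "turn": [0, 0, 0], "fingers": 1}, {"offset": [-0.332, 0.557, -0.375], "turn": [0, 0, 0], "fingers": 1}, {"offset": [-0.332, 0.557, -0.375], "turn": [0, 0, 0], "fingers": 1}]}}

```text
time: 3.9
tcp_pos: [0.66, 0.0514, 0.1694]
orientation: [0.708, 0.706, -0.001, -0.001]
force: [-0.1, 0.1, -2.7]
finger_gap: 0.0536
grasp_force: 25.0
```

```bash
python3 look.py w2
```

```text
3.9 [0.66   0.0514 0.1694] [ 0.7079  0.7063 -0.0008 -0.0008] [0.0596 0.5366 1.5784 0.0002 1.0289 0.0618]
```

View pics/w2.png

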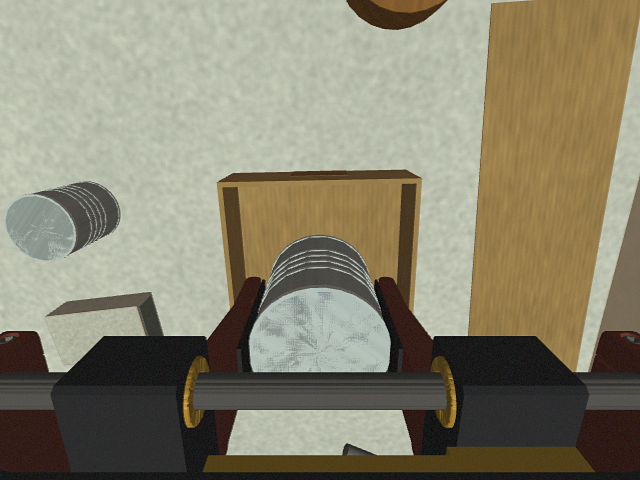

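The view shows tin A held upright. The cans carton's +y rim corners are at (218,182) and (421,178).

Run:
```python
from h import *
np.set_printoptions(precision=4,suppress=True)
s=np.load("pics/w2.npz");c=cam("wrist",s)
P=px2w(c,[(421,178),(218,182)],.055);a=P[0]-P[1];m=P.mean(0);print(P,np.hypot(*a),np.arctan2(a[1],a[0]))
u=a/np.hypot(*a);n=np.array([-u[1],u[0]]);print("ctr",m-.102*n,"slot62",m-.040*n,"slot-1",m-.103*n)
print(px2w(c,(41,228),.065))
```

```text
[[0.7381 0.0938]
 [0.5819 0.0911]] 0.1561576358027009 0.01714111589750383
ctr [ 0.6617 -0.0095] slot62 [0.6607 0.0525] slot-1 [ 0.6618 -0.0105]
[[0.4448 0.0575]]
```

Call:
{"fn": "play_rows", "kwargs": {"motion": [{"offset": [0.002, 0.003, 0.1], "turn": [0, 0, 0], "fingers": 1}, {"offset": [0.002, 0.003, 0.2], "turn": [0, 0, 0], "fingers": 1}, {"offset": [0.002, 0.003, 0.28], "turn": [0, 0, 0], "fingers": 1}, {"offset": [0.002, 0.003, 0.33], "turn": [0, 0, 0], "fingers": 1}, {"offset": [0.002, 0.003, 0.35], "turn": [0, 0, 0], "fingers": 1}, {"offset": [0.002, 0.003, 0.36], "turn": [0, 0, 0], "fingers": 1}, {"offset": [0.002, 0.003, 0.361], "turn": [0, 0, 0], "fingers": 1}, {"offset": [0.002, 0.003, 0.361], "turn": [0, 0, 0], "fingers": 1}, {"offset": [0.002, 0.003, 0.361], "turn": [0, 0, 0], "fingers": 1}, {"offset": [0.002, 0.003, 0.361], "turn": [0, 0, 0], "fingers": 1}]}}

```text
time: 5.2
tcp_pos: [0.6626, 0.0522, 0.0262]
orientation: [0.708, 0.706, 0.0, 0.0]
force: [0.2, 0.3, -2.5]
finger_gap: 0.0533
grasp_force: 25.0
```

Call:
{"fn": "play_rows", "kwargs": {"motion": [{"offset": [0, 0, 0.003], "turn": [0, 0, 0], "fingers": 1}, {"offset": [0, 0, 0.003], "turn": [0, 0, 0], "fingers": -0.6}, {"offset": [0, 0, 0.003], "turn": [0, 0, 0], "fingers": -1}, {"offset": [0, 0, 0.003], "turn": [0, 0, 0], "fingers": -1}, {"offset": [0, 0, -0.12], "turn": [0, 0, 0], "fingers": -1}, {"offset": [0, 0, -0.27], "turn": [0, 0, 0], "fingers": -1}, {"offset": [0, 0, -0.36], "turn": [0, 0, 0], "fingers": -1}, {"offset": [0.004, -0.14, -0.36], "turn": [0, 0, 0], "fingers": -1}, {"offset": [0.008, -0.28, -0.36], "turn": [0, 0, 0], "fingers": -1}, {"offset": [0.012, -0.42, -0.36], "turn": [0, 0, 0], "fingers": -1}]}}

```text
time: 6.45
tcp_pos: [0.4927, 0.0574, 0.17]
orientation: [0.708, 0.706, 0.0, 0.0]
force: [-0.0, -0.7, 0.5]
finger_gap: 0.088
grasp_force: 0.0
```

```bash
python3 look.py w3
```

```text
6.45 [0.4927 0.0574 0.17  ] [0.7078 0.7064 0.0002 0.0002] [0.0919 0.3099 1.9526 0.     0.8785 0.0938]
```

View pics/w3.png

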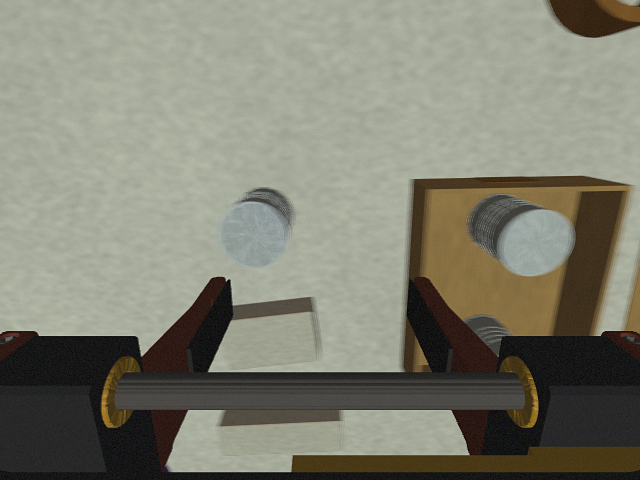

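Tin A stands upright in the carton (top at (537,242)), and tin B is at (257,234). I'll grasp tin B now.

Call:
{"fn": "play_rows", "kwargs": {"motion": [{"offset": [0.001, -0.122, 0], "turn": [0, 0, 0], "fingers": -1}, {"offset": [0.001, -0.122, 0.12], "turn": [0, 0, 0], "fingers": -1}, {"offset": [0.001, -0.122, 0.25], "turn": [0, 0, 0], "fingers": -1}, {"offset": [0.001, -0.122, 0.34], "turn": [0, 0, 0], "fingers": -1}, {"offset": [0.001, -0.122, 0.37], "turn": [0, 0, 0], "fingers": -1}, {"offset": [0.001, -0.122, 0.37], "turn": [0, 0, 0], "fingers": -1}, {"offset": [0.001, -0.122, 0.37], "turn": [0, 0, 0], "fingers": 1}, {"offset": [0.001, -0.122, 0.37], "turn": [0, 0, 0], "fingers": 1}, {"offset": [0.001, -0.122, 0.37], "turn": [0, 0, 0], "fingers": 1}, {"offset": [0.001, -0.122, 0.37], "turn": [0, 0, 0], "fingers": 1}]}}

```text
time: 7.75
tcp_pos: [0.4456, 0.0578, 0.0223]
orientation: [0.708, 0.706, 0.0, 0.0]
force: [-2.0, -0.0, 6.1]
finger_gap: 0.0536
grasp_force: 25.0
```

Run:
```python
from h import *
np.set_printoptions(precision=4,suppress=True)
c=cam("wrist",np.load("pics/w3.npz"))
print(px2w(c,[(537,242)],.069),px2w(c,[(257,234)],.065),px2w(c,[(414,187),(630,190)],.055),px2w(c,[(316,306),(320,358)],.032))
```

```text
[[0.6612 0.0521]] [[0.4445 0.058 ]] [[0.5665 0.0927]
 [0.7349 0.0899]] [[ 0.4897 -0.0225]
 [ 0.4934 -0.0795]]
```

Call:
{"fn": "play_rows", "kwargs": {"motion": [{"offset": [0, 0, -0.1], "turn": [0, 0, 0], "fingers": 1}, {"offset": [0, 0, -0.25], "turn": [0, 0, 0], "fingers": 1}, {"offset": [0, 0, -0.36], "turn": [0, 0, 0], "fingers": 1}, {"offset": [-0.044, 0.135, -0.36], "turn": [0, 0, 0], "fingers": 1}, {"offset": [-0.088, 0.27, -0.36], "turn": [0, 0, 0], "fingers": 1}, {"offset": [-0.131, 0.405, -0.36], "turn": [0, 0, 0], "fingers": 1}, {"offset": [-0.173, 0.539, -0.36], "turn": [0, 0, 0], "fingers": 1}, {"offset": [-0.173, 0.539, -0.36], "turn": [0, 0, 0], "fingers": 1}, {"offset": [-0.173, 0.539, -0.3], "turn": [0, 0, 0], "fingers": 1}, {"offset": [-0.173, 0.539, -0.25], "turn": [0, 0, 0], "fingers": 1}]}}

```text
time: 9.0
tcp_pos: [0.6597, -0.0115, 0.1206]
orientation: [0.708, 0.707, -0.001, -0.001]
force: [0.2, -0.2, -1.7]
finger_gap: 0.0539
grasp_force: 25.0
```

Call:
{"fn": "play_rows", "kwargs": {"motion": [{"offset": [0, 0.002, 0.1], "turn": [0, 0, 0], "fingers": 1}, {"offset": [0, 0.002, 0.18], "turn": [0, 0, 0], "fingers": 1}, {"offset": [0, 0.002, 0.22], "turn": [0, 0, 0], "fingers": 1}, {"offset": [0, 0.002, 0.235], "turn": [0, 0, 0], "fingers": 1}, {"offset": [0, 0.002, 0.239], "turn": [0, 0, 0], "fingers": 1}, {"offset": [0, 0.002, 0.24], "turn": [0, 0, 0], "fingers": 1}, {"offset": [0, 0.002, 0.24], "turn": [0, 0, 0], "fingers": 1}, {"offset": [0, 0.002, 0.24], "turn": [0, 0, 0], "fingers": 1}, {"offset": [0, 0.002, 0.24], "turn": [0, 0, 0], "fingers": 1}, {"offset": [0, 0.002, 0.24], "turn": [0, 0, 0], "fingers": 1}]}}

```text
time: 10.25
tcp_pos: [0.6622, -0.0118, 0.0264]
orientation: [0.708, 0.706, 0.0, 0.0]
force: [-1.1, -0.8, 3.0]
finger_gap: 0.0536
grasp_force: 25.0
```

Call:
{"fn": "play_rows", "kwargs": {"motion": [{"offset": [0, 0, 0], "turn": [0, 0, 0], "fingers": -0.6}, {"offset": [0, 0, 0], "turn": [0, 0, 0], "fingers": -1}, {"offset": [0, 0, 0], "turn": [0, 0, 0], "fingers": -1}, {"offset": [0, 0, -0.1], "turn": [0, 0, 0], "fingers": -1}, {"offset": [0, 0, -0.25], "turn": [0, 0, 0], "fingers": -1}, {"offset": [0, 0, -0.38], "turn": [0, 0, 0], "fingers": -1}, {"offset": [-0.031, -0.132, -0.38], "turn": [0, 0, -0.1], "fingers": -1}, {"offset": [-0.062, -0.265, -0.38], "turn": [0, 0, -0.2], "fingers": -1}, {"offset": [-0.093, -0.4, -0.38], "turn": [0, 0, -0.3], "fingers": -1}, {"offset": [-0.124, -0.53, -0.38], "turn": [0, 0, -0.4], "fingers": -1}]}}

```text
time: 11.5
tcp_pos: [0.448, -0.0612, 0.1779]
orientation: [0.452, 0.892, -0.0, 0.0]
force: [1.1, 0.0, 0.0]
finger_gap: 0.0883
grasp_force: 0.0
```

Call:
{"fn": "play_rows", "kwargs": {"motion": [{"offset": [0, 0, 0], "turn": [0, 0, -0.1], "fingers": -1}, {"offset": [0, 0, 0], "turn": [0, 0, -0.2], "fingers": -1}, {"offset": [0, 0, 0], "turn": [0, 0, -0.3], "fingers": -1}, {"offset": [0, 0, 0], "turn": [0, 0, -0.4], "fingers": -1}, {"offset": [0, 0, 0], "turn": [0, 0, -0.5], "fingers": -1}, {"offset": [0, 0, 0], "turn": [0, 0, -0.6], "fingers": -1}, {"offset": [0, 0, 0], "turn": [0, 0, -0.673], "fingers": -1}, {"offset": [0, 0, 0], "turn": [0, 0, -0.673], "fingers": -1}, {"offset": [0, 0, 0], "turn": [0, 0, -0.673], "fingers": -1}, {"offset": [0, 0, 0], "turn": [0, 0, -0.673], "fingers": -1}]}}

```text
time: 12.75
tcp_pos: [0.4498, -0.061, 0.1779]
orientation: [-0.056, 0.998, -0.0, -0.0]
force: [0.8, -1.0, -0.1]
finger_gap: 0.0878
grasp_force: 0.0
```

```bash
python3 look.py w4
```

```text
12.75 [ 0.4498 -0.061   0.1779] [-0.0558  0.9984 -0.     -0.    ] [-0.1609  0.2388  2.033  -0.      0.8698 -1.8434]
```

View pics/w4.png

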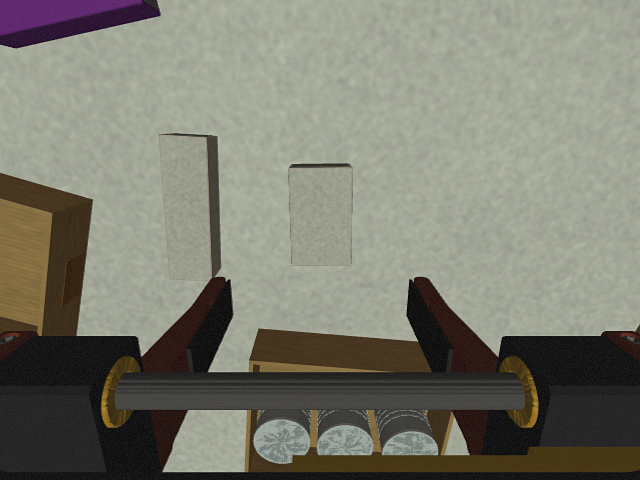

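The three tins stand in a row in their carton. The soap's top corners are (289,167), (352,166), (351,265) and (291,265). The paste's are (160,135), (208,136), (212,280) and (169,278).

Run:
```python
from h import *
np.set_printoptions(precision=4,suppress=True)
s=np.load("pics/w4.npz");c=cam("wrist",s)
r=rect(px2w(c,[(351,265),(291,265),(289,167),(352,166)],.032),.09,.055);print(r)
print(rect(px2w(c,[(212,280),(169,278),(160,135),(208,136)],.034),.13,.04))
R=Ro.from_quat(s["orientation"]).as_matrix();d=np.r_[r[0][:2]-s["tcp_pos"][:2],.017-s["tcp_pos"][2]]
print(R.T@d/.4, np.arctan2(R[1,1],R[0,1])-np.pi/2)
```

```text
(array([ 0.4467, -0.0604,  0.1179]), np.float64(0.00044966422534984974))
(array([ 0.4536, -0.177 ,  0.0476]), np.float64(0.000706570040923155))
[0.0075 0.0022 0.4022] 0.11162094011781787
```

Call:
{"fn": "play_rows", "kwargs": {"newtons": 20, "motion": [{"offset": [0.0075, 0.002, 0.12], "turn": [0, 0, -0.004], "fingers": -1}, {"offset": [0.0075, 0.002, 0.25], "turn": [0, 0, -0.004], "fingers": -1}, {"offset": [0.0075, 0.002, 0.36], "turn": [0, 0, -0.004], "fingers": -1}, {"offset": [0.0075, 0.002, 0.41], "turn": [0, 0, -0.004], "fingers": -1}, {"offset": [0.0075, 0.002, 0.423], "turn": [0, 0, -0.004], "fingers": -1}, {"offset": [0.0075, 0.002, 0.423], "turn": [0, 0, -0.004], "fingers": -1}, {"offset": [0.0075, 0.002, 0.423], "turn": [0, 0, -0.004], "fingers": 1}, {"offset": [0.0075, 0.002, 0.423], "turn": [0, 0, -0.004], "fingers": 1}, {"offset": [0.0075, 0.002, 0.423], "turn": [0, 0, -0.004], "fingers": 1}, {"offset": [0.0075, 0.002, 0.423], "turn": [0, 0, -0.004], "fingers": 1}]}}

```text
time: 14.05
tcp_pos: [0.447, -0.0605, 0.009]
orientation: [-0.06, 0.998, -0.0, 0.0]
force: [0.1, 0.4, 4.7]
finger_gap: 0.0546
grasp_force: 20.0
```

Call:
{"fn": "play_rows", "kwargs": {"motion": [{"offset": [0, 0, -0.1], "turn": [0, 0, 0], "fingers": 1}, {"offset": [0, 0, -0.25], "turn": [0, 0, 0], "fingers": 1}, {"offset": [0, 0, -0.4], "turn": [0, 0, 0], "fingers": 1}, {"offset": [-0.042, 0.14, -0.4], "turn": [0, 0, 0.03], "fingers": 1}, {"offset": [-0.084, 0.28, -0.4], "turn": [0, 0, 0.06], "fingers": 1}, {"offset": [-0.126, 0.42, -0.4], "turn": [0, 0, 0.09], "fingers": 1}, {"offset": [-0.168, 0.56, -0.4], "turn": [0, 0, 0.12], "fingers": 1}, {"offset": [-0.21, 0.7, -0.4], "turn": [0, 0, 0.15], "fingers": 1}, {"offset": [-0.25, 0.84, -0.4], "turn": [0, 0, 0.186], "fingers": 1}, {"offset": [-0.293, 0.98, -0.4], "turn": [0, 0, 0.186], "fingers": 1}]}}

```text
time: 15.3
tcp_pos: [0.5162, 0.3445, 0.1684]
orientation: [0.087, 0.996, -0.0, -0.0]
force: [0.7, -0.0, -0.7]
finger_gap: 0.055
grasp_force: 20.0
```

Call:
{"fn": "play_rows", "kwargs": {"motion": [{"offset": [0, 0.06, 0], "turn": [0, 0, 0], "fingers": 1}, {"offset": [0, 0.06, 0], "turn": [0, 0, 0], "fingers": 1}, {"offset": [0, 0.06, 0], "turn": [0, 0, 0], "fingers": 1}, {"offset": [0, 0.06, 0], "turn": [0, 0, 0], "fingers": 1}, {"offset": [0, 0.06, 0], "turn": [0, 0, 0], "fingers": 1}, {"offset": [0, 0.06, 0], "turn": [0, 0, 0], "fingers": 1}, {"offset": [0, 0.06, 0], "turn": [0, 0, 0], "fingers": 1}, {"offset": [0, 0.06, 0], "turn": [0, 0, 0], "fingers": 1}, {"offset": [0, 0.06, 0], "turn": [0, 0, 0], "fingers": 1}, {"offset": [0, 0.06, 0], "turn": [0, 0, 0], "fingers": 1}]}}

```text
time: 16.55
tcp_pos: [0.5206, 0.3663, 0.1687]
orientation: [0.086, 0.996, -0.0, -0.0]
force: [-0.0, -0.1, -0.5]
finger_gap: 0.055
grasp_force: 20.0
```

```bash
python3 look.py w5
```

```text
16.55 [0.5206 0.3663 0.1687] [ 0.0864  0.9963 -0.     -0.    ] [ 0.5944  0.5018  1.6414  0.      0.9985 -0.8034]
```

View pics/w5.png

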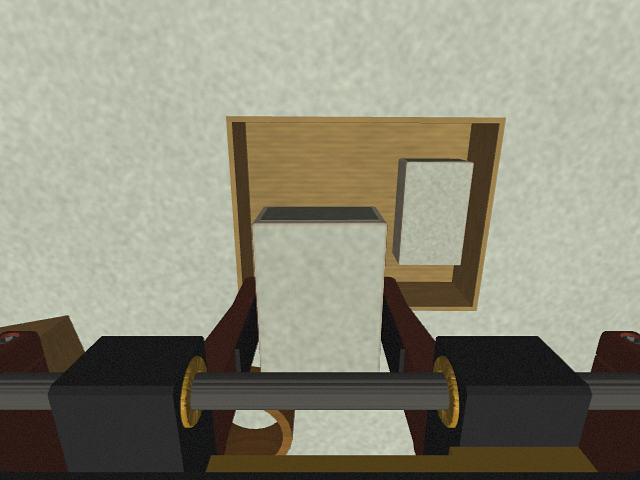

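The view shows the held soap level over the carton. The rim corners are (227,117), (504,119) and (476,310), and the fixed soap is at about (433,212).

Run:
```python
from h import *
np.set_printoptions(precision=4,suppress=True)
s=np.load("pics/w5.npz");c=cam("wrist",s)
P=px2w(c,[(476,310),(0,0),(227,117),(504,119)],.055);P[1]=P[0]+P[2]-P[3]
r=rect(P,.158,.204);print(r)
x,y,a=r[0];t=np.array([x+.032*np.sin(a),y-.032*np.cos(a)])
R=Ro.from_quat(s["orientation"]).as_matrix();print(t,R.T@np.r_[t-s["tcp_pos"][:2],.0135-s["tcp_pos"][2]]/.4,"yaw",np.arctan2(R[1,1],R[0,1])-np.pi/2)
print(px2w(c,[(405,159),(474,162),(459,265)],.036))
```

```text
(array([ 0.5183,  0.4007, -0.1774]), np.float64(0.0009613823180446376))
[0.5126 0.3692] [0.0209 0.0037 0.3879] yaw -0.17297150779186032
[[0.478  0.4435]
 [0.49   0.4982]
 [0.5779 0.4812]]
```

Call:
{"fn": "play_rows", "kwargs": {"motion": [{"offset": [0.021, 0.004, 0.05], "turn": [0, 0, 0], "fingers": 1}, {"offset": [0.021, 0.004, 0.15], "turn": [0, 0, 0], "fingers": 1}, {"offset": [0.021, 0.004, 0.25], "turn": [0, 0, 0], "fingers": 1}, {"offset": [0.021, 0.004, 0.33], "turn": [0, 0, 0], "fingers": 1}, {"offset": [0.021, 0.004, 0.37], "turn": [0, 0, 0], "fingers": 1}, {"offset": [0.021, 0.004, 0.386], "turn": [0, 0, 0], "fingers": 1}, {"offset": [0.021, 0.004, 0.389], "turn": [0, 0, 0], "fingers": 1}, {"offset": [0.021, 0.004, 0.389], "turn": [0, 0, 0], "fingers": 1}, {"offset": [0.021, 0.004, 0.389], "turn": [0, 0, 0], "fingers": 1}, {"offset": [0.021, 0.004, 0.389], "turn": [0, 0, 0], "fingers": 1}]}}

```text
time: 17.85
tcp_pos: [0.5129, 0.3695, 0.0137]
orientation: [0.086, 0.996, 0.0, 0.0]
force: [-0.1, -0.6, -1.4]
finger_gap: 0.0549
grasp_force: 20.0
```

Call:
{"fn": "play_rows", "kwargs": {"motion": [{"offset": [0, 0, 0.002], "turn": [0, 0, 0], "fingers": 1}, {"offset": [0, 0, 0.002], "turn": [0, 0, 0], "fingers": -0.6}, {"offset": [0, 0, 0.002], "turn": [0, 0, 0], "fingers": -0.6}, {"offset": [0, 0, 0.002], "turn": [0, 0, 0], "fingers": -0.6}, {"offset": [0, 0, -0.1], "turn": [0, 0, 0], "fingers": -0.6}, {"offset": [0, 0, -0.25], "turn": [0, 0, 0], "fingers": -0.8}, {"offset": [0, 0, -0.4], "turn": [0, 0, 0], "fingers": -1}, {"offset": [-0.01, -0.15, -0.4], "turn": [0, 0, 0], "fingers": -1}, {"offset": [-0.02, -0.3, -0.4], "turn": [0, 0, 0], "fingers": -1}, {"offset": [-0.03, -0.45, -0.4], "turn": [0, 0, 0], "fingers": -1}]}}

```text
time: 19.1
tcp_pos: [0.4931, 0.1884, 0.1733]
orientation: [0.086, 0.996, 0.0, 0.0]
force: [1.4, 0.1, 0.4]
finger_gap: 0.088
grasp_force: 0.0
```

Call:
{"fn": "play_rows", "kwargs": {"motion": [{"offset": [-0.01, -0.15, 0], "turn": [0, 0, 0], "fingers": -1}, {"offset": [-0.02, -0.3, 0], "turn": [0, 0, -0.03], "fingers": -1}, {"offset": [-0.03, -0.45, 0], "turn": [0, 0, -0.06], "fingers": -1}, {"offset": [-0.04, -0.6, 0], "turn": [0, 0, -0.09], "fingers": -1}, {"offset": [-0.05, -0.75, 0], "turn": [0, 0, -0.12], "fingers": -1}, {"offset": [-0.06, -0.92, 0], "turn": [0, 0, -0.14], "fingers": -1}, {"offset": [-0.06, -0.92, 0], "turn": [0, 0, -0.14], "fingers": -1}, {"offset": [-0.06, -0.92, 0], "turn": [0, 0, -0.14], "fingers": -1}, {"offset": [-0.06, -0.92, 0], "turn": [0, 0, -0.14], "fingers": -1}, {"offset": [-0.06, -0.92, 0], "turn": [0, 0, -0.14], "fingers": -1}]}}

```text
time: 20.35
tcp_pos: [0.454, -0.1754, 0.173]
orientation: [-0.025, 1.0, 0.0, -0.0]
force: [0.9, 0.4, -0.0]
finger_gap: 0.0881
grasp_force: 0.0
```

```bash
python3 look.py w6
```

```text
20.35 [ 0.454  -0.1754  0.173 ] [-0.0245  0.9997  0.0001 -0.0001] [-0.3931  0.2927  1.9695  0.0001  0.8797 -2.0131]
```

View pics/w6.png

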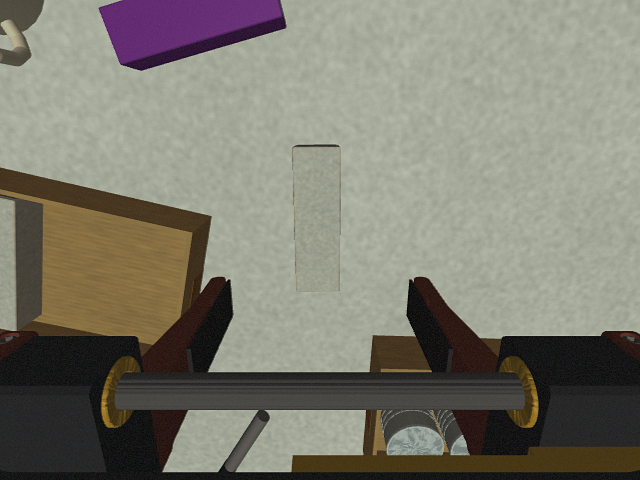

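The white paste packet's top corners are (293,147), (340,147), (340,291) and (296,291). The purple look-alike is clear of it, at the top left.

Run:
```python
from h import *
np.set_printoptions(precision=4,suppress=True)
s=np.load("pics/w6.npz");c=cam("wrist",s)
r=rect(px2w(c,[(340,291),(296,291),(293,147),(340,147)],.034),.13,.04);print(r)
R=Ro.from_quat(s["orientation"]).as_matrix()
print(R.T@np.r_[r[0][:2]-s["tcp_pos"][:2],.009-s["tcp_pos"][2]]/.4,np.arctan2(R[1,1],R[0,1])-np.pi/2)
```

```text
(array([ 0.4544, -0.1775,  0.0563]), np.float64(0.0005225896212926068))
[-0.0008 -0.0054  0.4101] 0.04906891902211008
```

Call:
{"fn": "play_rows", "kwargs": {"newtons": 20, "motion": [{"offset": [0, -0.005, 0.12], "turn": [0, 0, -0.003], "fingers": -1}, {"offset": [0, -0.005, 0.25], "turn": [0, 0, -0.003], "fingers": -1}, {"offset": [0, -0.005, 0.36], "turn": [0, 0, -0.003], "fingers": -1}, {"offset": [0, -0.005, 0.4], "turn": [0, 0, -0.003], "fingers": -1}, {"offset": [0, -0.005, 0.41], "turn": [0, 0, -0.003], "fingers": -1}, {"offset": [0, -0.005, 0.41], "turn": [0, 0, -0.003], "fingers": 1}, {"offset": [0, -0.005, 0.41], "turn": [0, 0, -0.003], "fingers": 1}, {"offset": [0, -0.005, 0.41], "turn": [0, 0, -0.003], "fingers": 1}, {"offset": [0, -0.005, 0.41], "turn": [0, 0, -0.003], "fingers": 1}, {"offset": [0, -0.005, 0.41], "turn": [0, 0, -0.003], "fingers": 1}]}}

```text
time: 21.65
tcp_pos: [0.4539, -0.1788, 0.0093]
orientation: [-0.026, 1.0, -0.0, 0.0]
force: [-0.2, 0.7, 0.3]
finger_gap: 0.0412
grasp_force: 0.3
```

Call:
{"fn": "play_rows", "kwargs": {"motion": [{"offset": [0, 0, 0], "turn": [0, 0, 0], "fingers": 1}, {"offset": [0, 0, 0], "turn": [0, 0, 0], "fingers": 1}, {"offset": [0, 0, -0.1], "turn": [0, 0, 0], "fingers": 1}, {"offset": [0, 0, -0.25], "turn": [0, 0, 0], "fingers": 1}, {"offset": [0, 0, -0.4], "turn": [0, 0, 0], "fingers": 1}, {"offset": [-0.04, -0.12, -0.4], "turn": [0, 0, 0.05], "fingers": 1}, {"offset": [-0.08, -0.25, -0.4], "turn": [0, 0, 0.1], "fingers": 1}, {"offset": [-0.12, -0.37, -0.4], "turn": [0, 0, 0.147], "fingers": 1}, {"offset": [-0.151, -0.487, -0.4], "turn": [0, 0, 0.147], "fingers": 1}, {"offset": [-0.151, -0.487, -0.4], "turn": [0, 0, 0.147], "fingers": 1}]}}

```text
time: 22.9
tcp_pos: [0.5247, -0.373, 0.1684]
orientation: [0.091, 0.996, -0.0, 0.0]
force: [-0.0, -0.1, -1.8]
finger_gap: 0.04
grasp_force: 20.0
```

```bash
python3 look.py w7
```

```text
22.9 [ 0.5247 -0.373   0.1684] [ 0.0908  0.9959 -0.0004  0.0003] [-0.6363  0.5114  1.6253 -0.0004  1.0039 -2.0251]
```

View pics/w7.png

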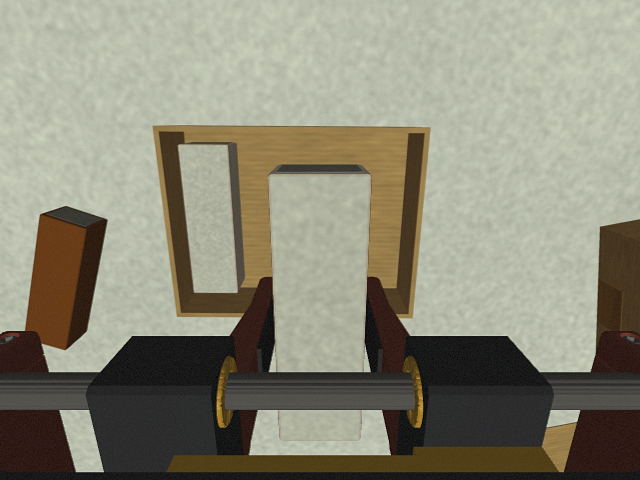

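The held paste is level. The carton's rim corners are (153,126), (430,128), (412,318) and (179,317).

Run:
```python
from h import *
np.set_printoptions(precision=4,suppress=True)
s=np.load("pics/w7.npz");c=cam("wrist",s)
r=rect(px2w(c,[(412,318),(179,317),(153,126),(430,128)],.055),.158,.204);print(r)
h=rect(px2w(c,[(361,440),(278,439),(269,174),(371,174)],.193),.13,.04);print("held",h)
x,y,a=r[0];t=np.array([x-.023*np.sin(a),y+.023*np.cos(a)])
R=Ro.from_quat(s["orientation"]).as_matrix();print(t)
for o in (s["tcp_pos"][:2],h[0][:2]):print(R.T@np.r_[t-o,.0138-s["tcp_pos"][2]]/.4)
print("yaw",np.arctan2(R[1,1],R[0,1])-np.pi/2)
```

```text
(array([ 0.5198, -0.3933, -0.1864]), np.float64(0.0006000019185746114))
held (array([ 0.5248, -0.3731, -0.184 ]), np.float64(0.00047072422408958906))
[ 0.5241 -0.3707]
[0.0028 0.0056 0.3865]
[0.003  0.0059 0.3865]
yaw -0.18184836747942623
```

Call:
{"fn": "play_rows", "kwargs": {"motion": [{"offset": [0.003, 0.003, 0.05], "turn": [0, 0, 0], "fingers": 1}, {"offset": [0.003, 0.003, 0.15], "turn": [0, 0, 0], "fingers": 1}, {"offset": [0.003, 0.003, 0.25], "turn": [0, 0, 0], "fingers": 1}, {"offset": [0.003, 0.003, 0.33], "turn": [0, 0, 0], "fingers": 1}, {"offset": [0.003, 0.003, 0.37], "turn": [0, 0, 0], "fingers": 1}, {"offset": [0.003, 0.003, 0.384], "turn": [0, 0, 0], "fingers": 1}, {"offset": [0.003, 0.003, 0.387], "turn": [0, 0, 0], "fingers": 1}, {"offset": [0.003, 0.003, 0.387], "turn": [0, 0, 0], "fingers": 1}, {"offset": [0.003, 0.003, 0.387], "turn": [0, 0, 0], "fingers": 1}, {"offset": [0.003, 0.003, 0.387], "turn": [0, 0, 0], "fingers": 1}]}}

```text
time: 24.2
tcp_pos: [0.5235, -0.369, 0.0149]
orientation: [0.09, 0.996, -0.0, 0.0]
force: [-0.6, 1.2, -1.0]
finger_gap: 0.0397
grasp_force: 20.0
```

Call:
{"fn": "play_rows", "kwargs": {"motion": [{"offset": [0, 0, 0.003], "turn": [0, 0, 0], "fingers": 1}, {"offset": [0, 0, 0.004], "turn": [0, 0, 0], "fingers": 1}, {"offset": [0, 0, 0.004], "turn": [0, 0, 0], "fingers": -0.4}, {"offset": [0, 0, 0.004], "turn": [0, 0, 0], "fingers": -0.4}, {"offset": [0, 0, 0.004], "turn": [0, 0, 0], "fingers": -0.4}, {"offset": [0, 0, -0.1], "turn": [0, 0, 0], "fingers": -0.4}, {"offset": [0, 0, -0.25], "turn": [0, 0, 0], "fingers": -0.4}, {"offset": [0, 0, -0.4], "turn": [0, 0, 0], "fingers": -0.4}, {"offset": [0, 0, -0.55], "turn": [0, 0, 0], "fingers": -0.4}, {"offset": [0, 0, -0.55], "turn": [0, 0, 0], "fingers": -0.4}]}}

```text
time: 25.45
tcp_pos: [0.5258, -0.3706, 0.2402]
orientation: [0.089, 0.996, -0.003, 0.004]
force: [0.3, -0.5, 0.2]
finger_gap: 0.0612
grasp_force: 0.0
```

Call:
{"fn": "play_rows", "kwargs": {"motion": [{"offset": [0.1, 0.1, 0], "turn": [0, 0, 0], "fingers": -0.4}, {"offset": [0.2, 0.2, 0], "turn": [0, 0, 0], "fingers": -0.4}, {"offset": [0.25, 0.3, 0], "turn": [0, 0, 0], "fingers": -0.4}, {"offset": [0.25, 0.4, 0], "turn": [0, 0, 0], "fingers": -0.4}, {"offset": [0.25, 0.5, 0], "turn": [0, 0, 0], "fingers": -0.4}, {"offset": [0.25, 0.5, 0], "turn": [0, 0, 0], "fingers": -0.4}, {"offset": [0.25, 0.5, 0], "turn": [0, 0, 0], "fingers": -0.4}, {"offset": [0.25, 0.5, 0], "turn": [0, 0, 0], "fingers": -0.4}, {"offset": [0.25, 0.5, 0], "turn": [0, 0, 0], "fingers": -0.4}, {"offset": [0.25, 0.5, 0], "turn": [0, 0, 0], "fingers": -0.4}]}}

```text
time: 26.7
tcp_pos: [0.4604, -0.1546, 0.2342]
orientation: [0.09, 0.996, -0.0, -0.0]
force: [-0.2, -0.4, -0.4]
finger_gap: 0.0613
grasp_force: 0.0
```

Run:
```python
import cv2
from plant import arm
cv2.imwrite("pics/end.png",cv2.resize(arm.snapshot("top")[140:320,50:490,::-1],None,fx=1.8,fy=1.8,interpolation=cv2.INTER_CUBIC))
cv2.imwrite("pics/ends.png",cv2.resize(arm.snapshot("scene")[120:420,90:630,::-1],None,fx=1.45,fy=1.45))
```

```text
(no output)
```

View pics/end.png

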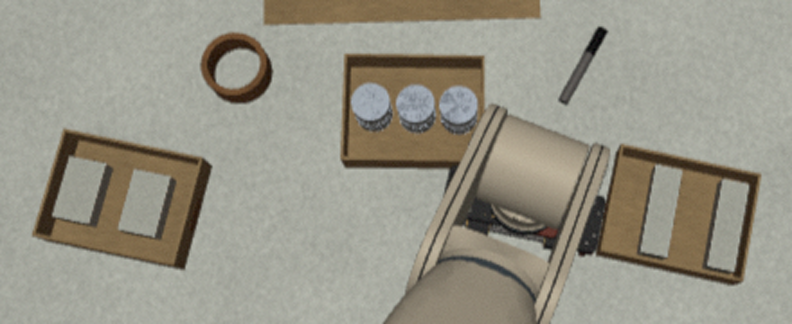

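View pics/ends.png

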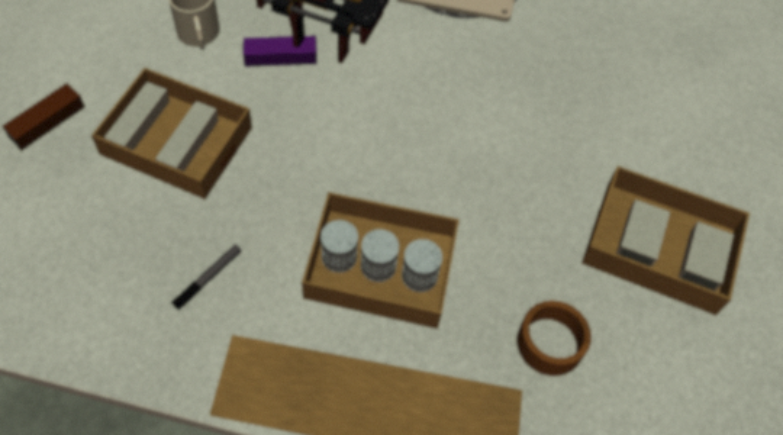

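Both views show every article flat in its own carton: tins at (370,103) and (415,103), soap at (147,203) and paste at (661,212) in the top crop. The tape and marker have not moved.

```bash
python3 -c "
from plant import arm
print(arm.close_job())"
```

```text
the job is handed in; nothing more can be done
None
```

I sorted the two tins, the soap and the toothpaste flat into their own cartons and handed the job in at about 27 s; the tape roll, marker and look-alikes were left alone.

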